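# Snap the lens into the specimen viewer

### The job

Set the orange lens cell, collar up, loosely into the mouth of the specimen viewer and let go of it; then take the wooden pusher and, pressing straight down with it (never with the gripper itself), push the lens cell in until it snaps past the catches and bottoms on its seat, pressing it there with about 20 N (at least 15 N) but at no time with more than 40 N, or the glass cracks. Finish with the lens cell level and fully home, the pusher standing upright on the desk again and everything else on the desk where it was.

Things in the scene. Friction and masses are not known exactly. Their poses are not given: they have to be found in the camera images.
- viewer: Specimen viewer, fixed: wooden base 104 x 104 mm under a round black housing of 84 mm diameter (90 mm at the rim). Origin on the centre line, 55.3 mm below the rim; z up. The base is let into the desk by 0 to 12 mm, different each time, so the rim stands 43 to 55 mm above the desk. Lens cell set in loosely: rests level on four catches, its underside 10 mm above the seat.
- viewer_seat (a point): Centre of the hard ring seat (44 mm hole) in the viewer, 15.3 mm below the rim; z up. The lens cell is home when its origin is here, 10 mm below where it lay loose: it then stops hard and the catches have sprung in over its flange.
- viewer_mouth (a point): Centre of the viewer's mouth at rim height; z up. The mouth flares from 58 mm bore to 64 mm over its top 3 mm. Four round steel catches on springs stand 3.5 mm in from the bore, centred 7 mm below the rim. Pressing the lens cell past them takes a force that rises to about 8 to 14 N in the first 2 to 3 mm, then drops to a few N.
- lens_cell: Orange lens cell, about 60 g: round flange 56 mm across, 5 mm thick, lower edge chamfered 2 mm; on it a ribbed round collar 40 mm across; 29 mm high in all, glass lens just below the collar's top. Starts standing on the desk, flange down. Origin at the centre of the flange's underside, z up through the collar. Grip it by the collar.
- pusher: Pusher, about 150 g, starts standing upright on the desk: flat rubber-faced disc foot 44 mm across, 10 mm high, below a square light wood handle 26 x 26 mm; 105 mm high in all. The load at its foot can be up to a fifth more than a wrist sensor shows. Origin at the centre of the foot's underside; z up along the handle; x and y square to the handle's flat sides.
- pin_cup: Bystander: clear tub of push pins, 55 mm diameter, 30 mm high, loose. Origin at the centre of its underside.
- glue_jar: Bystander: glass jar with white glue, 94 mm diameter, 129 mm high, loose. Origin at the centre of its underside.
- tape_roll: Bystander: roll of brown tape lying flat, 96 mm diameter, 48 mm high, loose. Origin at the centre of its underside.
- apple: Bystander: pale yellow apple, 61 mm diameter, 71 mm high, loose. Origin at the centre of its underside.

How it is judged:
On the way, in this order (a step that is already met when the one before it is completed fails the run):
1. the lens cell lies level in the viewer's mouth, on the catches, let go (horizontal distance between lens_cell and viewer_seat below 0.003 m and z of lens_cell in the frame of viewer_seat between 0.006 and 0.0125 m and angle between the z axis of lens_cell and the z axis of viewer, either way round below 0.08 rad and contact force between the fingers and lens_cell below 0.1 N), for 0.2 s.
2. the pusher presses the lens cell, home on its seat, with at least 15 N (horizontal distance between lens_cell and viewer_seat below 0.002 m and z of lens_cell in the frame of viewer_seat below 0.0012 m and contact force between pusher and lens_cell above 15 N), for 0.05 s.
At the end, for the whole second after the job is handed in: The lens cell sits on the viewer's seat under the catches: its origin within 1.2 mm above the seat and 2 mm of the centre line, level within 0.04 rad, at rest; the pusher stands upright (within 0.1 rad) on the desk top, released and at rest (horizontal distance between lens_cell and viewer_seat below 0.002 m and z of lens_cell in the frame of viewer_seat between -0.0015 and 0.0012 m and angle between lens_cell's own z axis and vertical below 0.04 rad and angle between pusher's own z axis and vertical below 0.1 rad and height (world z) of pusher between -0.005 and 0.005 m and linear speed of each of pusher, lens_cell below 0.02 m/s); the robot touches nothing.
It fails at once if the pusher pressed the lens cell harder than 40 N (contact force between pusher and lens_cell above 40 N).
It fails at once if the lens cell was pushed into the viewer with the gripper instead of the pusher (horizontal distance between lens_cell and viewer_seat below 0.005 m and z of lens_cell in the frame of viewer_seat below 0.0055 m and contact force between any of the fingers, the arm and lens_cell above 1 N).
It fails at once if a bystander was moved by more than 30 mm (distance of any of pin_cup, glue_jar, tape_roll, apple from where it was at the start of the episode above 0.03 m).
It also fails if it takes over 58 s, if anything falls off the work surface, if the arm or the gripper's body presses on something with over 40 N, if the wrist force passes 120 N, or if a joint passes its speed limit or range.

### The arm

A 6-joint arm with a two-finger parallel gripper is mounted at the origin on a cart in front of the work surface, level with it; the furniture and walls round the work are solid. World frame = base frame: x ahead of the robot, y to its left, z up, the work surface at z = 0. Lengths are in m, angles in rad, forces in N, time in s.
With the tool pointing down it reaches from about 0.35 to 0.775 m from the base axis. Payload 5.5 kg.
Tool frame: the origin (TCP) lies at the very end of the fingers, on their centre line; the grasp point (between the pads) lies 19 mm behind it; z points along the fingers, y is the direction in which the jaws open and shut (so a half turn about z gives the same grasp; the last joint's range is limited). The gripper opens to 85 mm and grips with 20 to 120 N. Pads are 22 mm wide; open, the fingers measure 114 mm over their backs; the gripper's body (76 mm by 85 mm) begins 54 mm behind the grasp point. The pads swing forward as they close: fully open they stand 13 mm farther back than shut.
Start: joints at [-1.417, 0.313, 0.046, 1.304, 0, 1.431], TCP at [0.167, -0.55, 0.231] pointing down, gripper open.
Joint ranges: [-2.76, 2.76], [-0.86, 1.69], [-1.03, 1.26], [-2.2, 2.34], [-1.47, 1.5], [-3.14, 3.14]. Speed limits (rad/s): [2.57, 2.57, 3.14, 3.14, 3.14, 3.14].

### API

Orientations are given as a unit quaternion [w, x, y, z].
In Python, from workcell import get_state, imaging, env, spotter gives the robot as it stands.
- The arm moves only by the tool play_rows, never from a script. Its argument "moves" is a list of rows, each an object with "claw": the finger opening in cm, from 0 to 8.54; "delta_pos": the shift along the tool's x, y, z in cm, a list of three; "twist": the turn about the tool's z in degrees. A call has 1 to 12 rows; each row is the pose to reach, as a shift and turn from the pose commanded when the call began, along the tool's axes at that moment; what a row does not reach only later rows make up. A row lasts 1/8 s, in which the tool goes at most 62.5 mm and 10.7 degrees, less where a joint would pass 70% of its speed; a pose out of reach is approached as far as the arm can. A call with a gripper value outside its range is refused whole. The fingers move at their own pace and stop on an object; "force" is the grip in N (left out, the last holds). Time passes only in rows, so rows that repeat a pose let the fingers close. It gives the time, the measured TCP pose, the force and the opening at its end, in the units of the state.
- get_state(): the state, without advancing time (a new reading comes with each control period).
- imaging.read_camera(name): name is "scene" or "top" or "wrist"; returns the picture (420x560x3 uint8, red, green, blue); there is no depth.
- imaging.camera_info(name): a dict with "fx", "fy", "cx", "cy" (pixels), "world_to_cam" (4x4, takes a point from world to camera coordinates). Camera axes: x right, y down, z forward; pixel columns grow to the right and rows downward; lengths in m; the calibration is good to about 2 mm. The wrist camera is an equidistant fisheye: a pixel r from the principal point sees the ray r / f radians off the axis. A picture is of the moment at which its call begins: read the wrist's pose just before it. camera_info takes no time and is no camera call; for the wrist camera it gives the pose at the moment of the call.
- env.hand_in(): hands the job in, once; it reports no verdict.
Trained networks look in the newest picture that a camera, given by its name, has taken for a name from the list of things; names that differ only in an ending like _2 or _b are one class to them, and where a whole thing is asked for, a point or a joint stands for the part that bears it (a point fixed in the world has none). Each returns a list of dicts, best first, with "conf" (0 to 1); they miss things now and then, are a little off and sometimes report something else, mostly with a low value. They report only what shows in the picture. A call takes as long as a camera call.
- spotter.spot_in(camera, query): "extent" ([left, top, right, bottom] in pixels, round what is visible of it).
The state is a dict: "clock": time; "joint_pos": joint angles; "qvel": joint speeds; "tau": joint torques, N m; "tcp_pos": TCP position; "orientation": TCP orientation; "wrist_force": force on the tool from outside, world axes, zero at the start; "ft_torque": the same for the moment, N m; "finger_gap": finger opening in m.
Only numpy, scipy, OpenCV 4.12 (cv2) and the standard library are available. Lean on these libraries where they do the work, as an engineer would, in place of code of your own. Each camera call takes 0.05 s, during which the arm holds its last target. There are 200 camera calls.

## Working session

There is one attempt and no reset: what is moved stays moved. The work goes in short steps, Python scripts to look and compute and a tool call to move; the robot and the scene stay as the last step left them, time stands still between calls to the robot, and variables do not carry over. Pictures are saved under pics/ and viewed, about 8 in all and at most 12, crops included, and the job is handed in when it is done.

Besides the shell and the picture viewer there is one more tool, called as name(argument=value, ...), one argument or row to a line, values as JSON. play_rows: Moves the arm, as the interface text tells. Its arguments: {"type":"object","properties":{"moves":{"type":"array"},"force":{"type":"number"}},"required":["moves"]}

```bash
mkdir -p pics; cat > h.py <<'E'
import numpy as np, cv2, sys
from workcell import get_state, imaging, env, spotter
def snap(c,name=None):
    im=imaging.read_camera(c)
    if name: cv2.imwrite('pics/'+name,cv2.cvtColor(im,cv2.COLOR_RGB2BGR))
    return im
def ray(c,u,v,info=None):
    i=info or imaging.camera_info(c); x=(u-i['cx'])/i['fx']; y=(v-i['cy'])/i['fy']
    if c=='wrist':
        r=np.hypot(x,y); s=np.sin(r)/r if r>1e-9 else 1; d=np.array([x*s,y*s,np.cos(r)])
    else: d=np.array([x,y,1.])
    T=np.array(i['world_to_cam']); R=T[:3,:3]; return -R.T@T[:3,3], R.T@d
def at_z(c,u,v,z,info=None):
    o,d=ray(c,u,v,info); return o+d*(z-o[2])/d[2]
def proj(c,p,info=None):
    i=info or imaging.camera_info(c); T=np.array(i['world_to_cam']); q=T[:3,:3]@np.asarray(p)+T[:3,3]
    if c=='wrist':
        r=np.hypot(q[0],q[1]); t=np.arctan2(r,q[2]); q=np.array([q[0]/r*t,q[1]/r*t,1])
    return i['fx']*q[0]/q[2]+i['cx'], i['fy']*q[1]/q[2]+i['cy']
E
python3 - <<'E'
from h import *
s=get_state(); print(s)
for c in ['top','scene']:
    snap(c,c+'0.png')
    for n in ['viewer','lens_cell','pusher','pin_cup','glue_jar','tape_roll','apple']:
        print(c,n,[(np.round(d['extent']).tolist(),round(d['conf'],2)) for d in spotter.spot_in(c,n)[:2]])
    o,_=ray(c,0,0); print(o)
a=cv2.imread('pics/top0.png')
E
```

```text
{'clock': 0.0, 'joint_pos': array([-1.41659907e+00,  3.14023080e-01,  4.49568552e-02,  1.30357518e+00,
        9.10613602e-06,  1.43117049e+00]), 'qvel': array([-0.00091788,  0.00040376, -0.00066305,  0.00094947, -0.00045118,
        0.00082187]), 'tau': array([-7.02534453e-04, -4.80625248e+01,  2.98535049e+01,  1.93494104e-02,
       -1.42995582e-04, -1.26423160e-06]), 'tcp_pos': array([ 0.1664278 , -0.54985425,  0.23038691]), 'orientation': array([-9.22549026e-04,  9.89227473e-01,  1.46383588e-01, -2.16835746e-06]), 'wrist_force': array([ 0.46822728, -0.39169945, -0.23900763]), 'ft_torque': array([ 0.00791412,  0.02681669, -0.00079197]), 'finger_gap': 0.08551708446359392}
top viewer [([248.0, 195.0, 290.0, 242.0], 0.83)]
top lens_cell [([330.0, 231.0, 353.0, 251.0], 0.91), ([179.0, 132.0, 221.0, 173.0], 0.34)]
top pusher [([171.0, 247.0, 192.0, 269.0], 0.83)]
top pin_cup [([301.0, 138.0, 326.0, 162.0], 0.46), ([244.0, 197.0, 289.0, 240.0], 0.42)]
top glue_jar [([178.0, 131.0, 222.0, 174.0], 0.97)]
top tape_roll [([225.0, 119.0, 266.0, 164.0], 0.83), ([330.0, 231.0, 355.0, 248.0], 0.6)]
top apple [([302.0, 138.0, 327.0, 161.0], 0.58)]
[ 0.5534605  -0.06514129  0.95560967]
scene viewer [([228.0, 190.0, 292.0, 241.0], 0.76), ([339.0, 199.0, 369.0, 230.0], 0.67)]
scene lens_cell [([260.0, 264.0, 290.0, 292.0], 0.85)]
scene pusher [([177.0, 144.0, 201.0, 185.0], 0.97)]
scene pin_cup [([364.0, 274.0, 392.0, 307.0], 0.84)]
scene glue_jar [([269.0, 131.0, 308.0, 177.0], 0.92)]
scene tape_roll [([302.0, 157.0, 346.0, 200.0], 0.63)]
scene apple [([339.0, 197.0, 368.0, 228.0], 0.95)]
[ 0.30095394 -0.72390925  0.62298401]
```

View pics/top0.png

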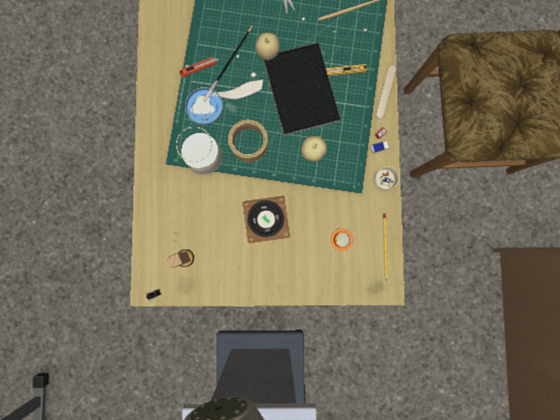

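View pics/scene0.png

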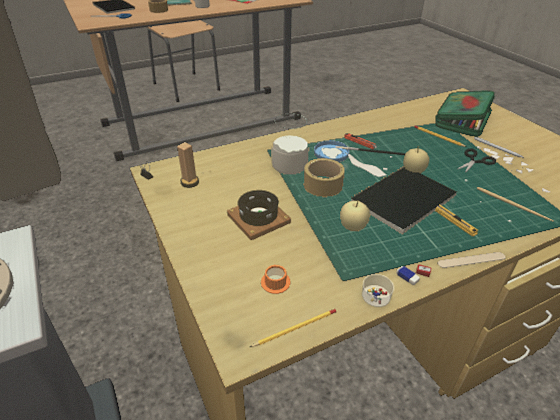

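The top picture shows the viewer at about (266,219), the lens cell at (342,240) and the pusher at (183,258). The pin cup is at (385,178). The scene picture agrees, and the area in front is clear.

```bash
python3 - <<'E'
from h import *
def pr(n,c,u,v,z): print(n,c,np.round(at_z(c,u,v,z),4))
pr('lens','top',341.7,240,.015);pr('lens','scene',276,278,.015)
pr('viewer','top',266,219,.045);pr('viewer','scene',258.5,206,.045)
pr('push foot','top',185.5,258,.005);pr('pushtop','top',175,260.5,.105);pr('push','scene',189,181,.005)
pr('cup','top',385,178,.015);pr('jar','top',206,157,0);pr('glass','top',200,148,.129)
pr('tape','top',248,141,.03);pr('apple','top',314,149,.035)
from scipy.spatial.transform import Rotation as R
s=get_state();q=s['orientation'];print(R.from_quat(q[[1,2,3,0]]).as_matrix().round(3))
i=imaging.camera_info('wrist');print(i)
E
```

```text
lens top [ 0.5469 -0.226   0.015 ]
lens scene [ 0.5501 -0.2292  0.015 ]
viewer top [ 0.5976 -0.0425  0.045 ]
viewer scene [ 0.5962 -0.0534  0.045 ]
push foot top [0.505  0.1563 0.005 ]
pushtop top [0.5047 0.156  0.105 ]
push scene [0.5056 0.1582 0.005 ]
cup top [ 0.6988 -0.3361  0.015 ]
jar top [0.7573 0.1097 0.    ]
glass top [0.7498 0.0994 0.129 ]
tape top [0.7901 0.0015 0.03  ]
apple top [ 0.7681 -0.1597  0.035 ]
[[ 0.957  0.29   0.   ]
 [ 0.29  -0.957 -0.   ]
 [-0.     0.    -1.   ]]
{'fx': 325.19226210127806, 'fy': 325.19226210127806, 'cx': 278.76710017979923, 'cy': 209.07816366895435, 'world_to_cam': array([[ 2.89255437e-01, -9.57251946e-01,  6.64030231e-05,
        -5.74125167e-01],
       [-9.17449872e-01, -2.77208539e-01,  2.85378974e-01,
        -3.61500703e-02],
       [-2.73161170e-01, -8.26083413e-02, -9.58414752e-01,
         3.79967638e-01],
       [ 0.00000000e+00,  0.00000000e+00,  0.00000000e+00,
         1.00000000e+00]])}
```

play_rows(
  moves=[
    {"claw": 8.54, "delta_pos": [46, -19.8, 3], "twist": 0},
    {"claw": 8.54, "delta_pos": [46, -19.8, 5], "twist": 0},
    {"claw": 8.54, "delta_pos": [46, -19.8, 5], "twist": 0},
    {"claw": 8.54, "delta_pos": [46, -19.8, 5], "twist": 0},
    {"claw": 8.54, "delta_pos": [46, -19.8, 5], "twist": 0},
    {"claw": 8.54, "delta_pos": [46, -19.8, 5], "twist": 0},
    {"claw": 8.54, "delta_pos": [46, -19.8, 5], "twist": 0},
    {"claw": 8.54, "delta_pos": [46, -19.8, 5], "twist": 0},
    {"claw": 8.54, "delta_pos": [46, -19.8, 5], "twist": 0},
    {"claw": 8.54, "delta_pos": [46, -19.8, 5], "twist": 0},
    {"claw": 8.54, "delta_pos": [46, -19.8, 5], "twist": 0},
    {"claw": 8.54, "delta_pos": [46, -19.8, 5], "twist": 0},
  ],
  force=40,
)

```text
clock: 2.3
tcp_pos: [0.5486, -0.229, 0.1817]
orientation: [0.0, 0.989, 0.145, 0.0]
wrist_force: [0.2, -0.7, 0.7]
finger_gap: 0.0857
```

```bash
python3 - <<'E'
from h import *
s=get_state();print(s['joint_pos'].round(3),s['tcp_pos'].round(4),s['orientation'].round(4))
i=imaging.camera_info('wrist')
im=snap('wrist','w1.png')
for n in ['lens_cell','viewer']:
    for d in spotter.spot_in('wrist',n)[:2]:
        e=d['extent'];print(n,np.round(e),round(d['conf'],2), at_z('wrist',(e[0]+e[2])/2,(e[1]+e[3])/2,.015 if n[0]=='l' else .045,i).round(4))
E
```

```text
[-5.300e-01  3.680e-01  2.000e-03  1.205e+00 -0.000e+00  2.320e+00] [ 0.5486 -0.229   0.1817] [2.000e-04 9.894e-01 1.452e-01 1.000e-04]
lens_cell [251. 159. 304. 218.] 0.61 [ 0.5505 -0.2263  0.015 ]
viewer [ 64.  46. 173. 150.] 0.58 [ 0.5987 -0.0597  0.045 ]
```

View pics/w1.png

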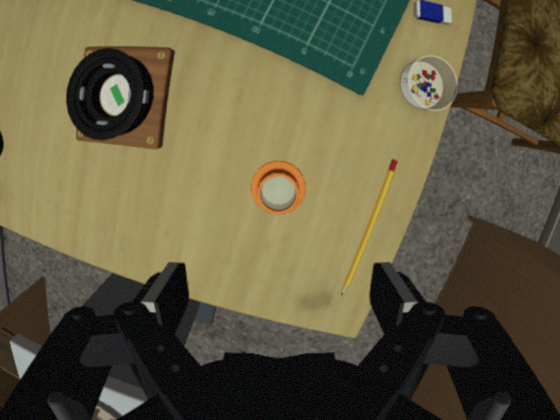

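The wrist picture shows the lens cell upright at (278,188), the viewer at (110,95) and nothing in the way between them. I'll fit the outlines for precise centres.

```bash
cat >> h.py <<'E'
from scipy.optimize import least_squares
def hullmask(cam,info,circs,x,y,box):
    a=np.linspace(0,2*np.pi,90); P=np.array([proj(cam,(x+r*np.cos(t),y+r*np.sin(t),z),info) for r,z in circs for t in a],np.float32)
    m=cv2.moments(cv2.convexHull(P)); return np.array([m['m10']/m['m00'],m['m01']/m['m00'],np.sqrt(m['m00'])])
def blob(mask,box):
    m=np.zeros(mask.shape,np.uint8); l,t,r,b=[int(v) for v in box]; l=max(l,0);t=max(t,0); m[t:b,l:r]=mask[t:b,l:r]
    m=cv2.morphologyEx(m.astype(np.uint8),cv2.MORPH_OPEN,np.ones((3,3)))
    c=max(cv2.findContours(m,cv2.RETR_EXTERNAL,cv2.CHAIN_APPROX_NONE)[0],key=cv2.contourArea)
    h=cv2.convexHull(c).astype(np.float32); M=cv2.moments(h); A=M['m00']; Pm=cv2.arcLength(h,True)
    return np.array([M['m10']/A,M['m01']/A,np.sqrt(A+Pm/2)])  # contour through pixel centres: grow half a px
def fitxy(cam,info,b,circs,x0):
    f=lambda p:(hullmask(cam,info,circs,p[0],p[1],None)-b)[:2]
    s=least_squares(f,x0,x_scale=.01,diff_step=1e-3).x; return s, hullmask(cam,info,circs,*s,None)[2]-b[2]
def orange(im):
    h=cv2.cvtColor(im,cv2.COLOR_RGB2HSV); return ((h[...,0]<14)&(h[...,1]>150)&(h[...,2]>90)).astype(np.uint8)
def black(im,t=60): return (im.max(2)<t).astype(np.uint8)
LENS=[(.028,.002),(.028,.005),(.02,.029)]
def VIEW(h): return [(.042,.02),(.045,h-.004),(.045,h)]
E
python3 - <<'E'
from h import *
im=cv2.cvtColor(cv2.imread('pics/w1.png'),cv2.COLOR_BGR2RGB); i=imaging.camera_info('wrist')
b=blob(orange(im),(240,150,315,225)); print(b,fitxy('wrist',i,b,LENS,(.55,-.227)))
b=blob(black(im),(60,40,176,150)); print(b)
for h in (.043,.049,.055): print(h,fitxy('wrist',i,b,VIEW(h),(.598,-.05)))
im=cv2.cvtColor(cv2.imread('pics/top0.png'),cv2.COLOR_BGR2RGB)
b=blob(orange(im),(325,225,360,255)); print(b,fitxy('top',None,b,LENS,(.55,-.227)))
b=blob(black(im),(240,190,292,245)); print(b)
for h in (.043,.049,.055): print(h,fitxy('top',None,b,VIEW(h),(.598,-.05)))
im=cv2.cvtColor(cv2.imread('pics/scene0.png'),cv2.COLOR_BGR2RGB)
b=blob(black(im),(225,185,292,245)); print(b)
for h in (.043,.049,.055): print(h,fitxy('scene',None,b,VIEW(h),(.598,-.05)))
E
```

```text
[279.35236396 176.87332739  24.72134191] (array([ 0.55983056, -0.22498774]), np.float64(24.407781897108144))
[108.77793277  93.95197068  78.94726944]
0.043 (array([ 0.59987276, -0.04050746]), np.float64(-0.43555772913282453))
0.049 (array([ 0.60014143, -0.04274742]), np.float64(2.070679254375989))
0.055 (array([ 0.60041205, -0.04502079]), np.float64(4.633238580197926))Traceback (most recent call last):
  File "<stdin>", line 7, in <module>
  File "h.py", line 32, in fitxy
    s=least_squares(f,x0,x_scale=.01,diff_step=1e-3).x; return s, hullmask(cam,info,circs,*s,None)[2]-b[2]
      ~~~~~~~~~~~~~^^^^^^^^^^^^^^^^^^^^^^^^^^^^^^^^^
    return func(*args, **kwargs)
    result = trf(vector_fun.fun, vector_fun.jac, x0, f0, J0, lb, ub, ftol, xtol,
                 gtol, max_nfev, x_scale, loss_function, tr_solver,
                 tr_options.copy(), verbose, callback=callback_wrapped)
    return trf_no_bounds(
        fun, jac, x0, f0, J0, ftol, xtol, gtol, max_nfev, x_scale,
        loss_function, tr_solver, tr_options, verbose, callback=callback)
    J = jac(x)
    self._update_jac()
    
[... 947 characters left out ...]
lf.kwargs)
           ~~~~~~^^^^^^^^^^^^^^^^^^^^^^^^^^^^^^
  File "h.py", line 31, in <lambda>
    f=lambda p:(hullmask(cam,info,circs,p[0],p[1],None)-b)[:2]
                ~~~~~~~~^^^^^^^^^^^^^^^^^^^^^^^^^^^^^^^
  File "h.py", line 22, in hullmask
    a=np.linspace(0,2*np.pi,90); P=np.array([proj(cam,(x+r*np.cos(t),y+r*np.sin(t),z),info) for r,z in circs for t in a],np.float32)
                                             ~~~~^^^^^^^^^^^^^^^^^^^^^^^^^^^^^^^^^^^^^^^^^^
  File "h.py", line 16, in proj
    i=info or imaging.camera_info(c); T=np.array(i['world_to_cam']); q=T[:3,:3]@np.asarray(p)+T[:3,3]
              ~~~~~~~~~~~~~~~~~~~^^^
ValueError: time passes only in moves, steps and waits
```

```bash
sed -i "s/c=max(cv2.findContours(m,cv2.RETR_EXTERNAL,cv2.CHAIN_APPROX_NONE)\[0\],key=cv2.contourArea)/c=cv2.findNonZero(m)/" h.py
python3 - <<'E'
from h import *
im=cv2.cvtColor(cv2.imread('pics/w1.png'),cv2.COLOR_BGR2RGB); i=imaging.camera_info('wrist')
hs=cv2.cvtColor(im,cv2.COLOR_RGB2HSV); print(hs[188,240:315:3].tolist())
for th in (130,150,170):
    m=((hs[...,0]<16)&(hs[...,1]>th)).astype(np.uint8)
    b=blob(m,(240,150,315,225)); print(th,b,fitxy('wrist',i,b,LENS,(.55,-.227)))
for th in (50,60,70):
    b=blob(black(im,th),(60,40,176,150)); print(th,b,fitxy('wrist',i,b,VIEW(.045),(.598,-.05)))
for c,box in (('top',(240,190,292,245)),('scene',(225,185,292,245))):
    i=imaging.camera_info(c); im=cv2.cvtColor(cv2.imread(f'pics/{c}0.png'),cv2.COLOR_BGR2RGB); b=blob(black(im),box)
    for h in (.043,.049,.055): print(c,h,fitxy(c,i,b,VIEW(h),(.598,-.05)))
E
```

```text
[[23, 105, 162], [24, 107, 159], [25, 103, 164], [24, 99, 162], [13, 184, 201], [14, 183, 202], [14, 186, 195], [15, 97, 163], [34, 48, 177], [31, 44, 174], [32, 44, 170], [33, 40, 177], [33, 42, 177], [35, 43, 182], [34, 45, 177], [33, 42, 176], [34, 42, 172], [34, 43, 171], [23, 61, 164], [14, 188, 194], [14, 183, 204], [14, 185, 205], [20, 114, 165], [24, 100, 163], [24, 105, 160]]
130 [277.75356852 187.20516234  48.35260505] (array([ 0.54909099, -0.22652085]), np.float64(0.31644148270388683))
150 [277.83269934 187.1121802   48.15273765] (array([ 0.54920723, -0.22657005]), np.float64(0.5207600403025481))
170 [278.00208962 187.09511648  47.28683466] (array([ 0.54927386, -0.22672997]), np.float64(1.3875436539099297))
50 [108.79240129  93.98162404  78.60716705] (array([ 0.59993544, -0.0412755 ]), np.float64(0.735957441381359))
60 [118.62211508  92.95737705  89.11836751] (array([ 0.60291647, -0.05227009]), np.float64(-8.42664628849991))
70 [121.06016043  94.7829187   93.69195028] (array([ 0.60170121, -0.0554834 ]), np.float64(-12.666526568855872))
top 0.043 (array([ 0.59996129, -0.04112057]), np.float64(1.820123656379888))
top 0.049 (array([ 0.59965789, -0.04127863]), np.float64(2.0419595542225615))
top 0.055 (array([ 0.5993545 , -0.04143669]), np.float64(2.266745315978344))Traceback (most recent call last):
  File "<stdin>", line 10, in <module>
  File "h.py", line 28, in blob
    h=cv2.convexHull(c).astype(np.float32); M=cv2.moments(h); A=M['m00']; Pm=cv2.arcLength(h,True)
      ~~~~~~~~~~~~~~^^^
cv2.error: OpenCV(4.12.0) /io/opencv/modules/imgproc/src/convhull.cpp:143: error: (-215:Assertion failed) total >= 0 && (depth == CV_32F || depth == CV_32S) in function 'convexHull'
```

play_rows(
  moves=[
    {"claw": 8.54, "delta_pos": [0.1, -0.23, 6], "twist": 0},
    {"claw": 8.54, "delta_pos": [0.1, -0.23, 12], "twist": 0},
    {"claw": 8.54, "delta_pos": [0.1, -0.23, 16], "twist": 0},
    {"claw": 8.54, "delta_pos": [0.1, -0.23, 17.7], "twist": 0},
    {"claw": 8.54, "delta_pos": [0.1, -0.23, 17.7], "twist": 0},
    {"claw": 3.0, "delta_pos": [0.1, -0.23, 17.7], "twist": 0},
    {"claw": 3.0, "delta_pos": [0.1, -0.23, 17.7], "twist": 0},
    {"claw": 3.0, "delta_pos": [0.1, -0.23, 17.7], "twist": 0},
    {"claw": 3.0, "delta_pos": [0.1, -0.23, 17.7], "twist": 0},
    {"claw": 3.0, "delta_pos": [0.1, -0.23, 17.7], "twist": 0},
    {"claw": 3.0, "delta_pos": [0.1, -0.23, 17.7], "twist": 0},
  ],
  force=30,
)

```text
clock: 3.82
tcp_pos: [0.5509, -0.2259, 0.0061]
orientation: [0.001, 0.989, 0.146, 0.001]
wrist_force: [-0.2, 0.3, 4.9]
finger_gap: 0.0387
```

play_rows(
  moves=[
    {"claw": 3.0, "delta_pos": [0, 0, -1], "twist": 0},
    {"claw": 3.0, "delta_pos": [0, 0, -6], "twist": 0},
    {"claw": 3.0, "delta_pos": [0, -1, -11], "twist": 0},
    {"claw": 3.0, "delta_pos": [1, -6, -12], "twist": 0},
    {"claw": 3.0, "delta_pos": [2, -11, -12], "twist": 0},
    {"claw": 3.0, "delta_pos": [3, -15, -12], "twist": 0},
    {"claw": 3.0, "delta_pos": [3, -16.3, -12], "twist": 0},
    {"claw": 3.0, "delta_pos": [3, -16.3, -12], "twist": 0},
    {"claw": 3.0, "delta_pos": [3, -16.3, -12], "twist": 0},
  ],
)

```text
clock: 4.95
tcp_pos: [0.5317, -0.0616, 0.1245]
orientation: [0.0, 0.989, 0.146, 0.0]
wrist_force: [0.6, 0.0, -0.6]
finger_gap: 0.0393
```

```bash
python3 - <<'E'
from h import *
s=get_state();print(s['tcp_pos'].round(4),s['finger_gap'],s['wrist_force'])
i=imaging.camera_info('wrist')
im=snap('wrist','w2.png')
np.save('w2T.npy',i['world_to_cam'])
b=None
for n in ['viewer','pusher','lens_cell']:
    for d in spotter.spot_in('wrist',n)[:1]: print(n,np.round(d['extent']),d['conf'])
E
```

```text
[ 0.5317 -0.0616  0.1245] 0.03930981654721142 [ 0.586237    0.01968539 -0.62262381]
viewer [207.  46. 356. 195.] 0.66
pusher [  0. 144.  73. 203.] 0.59
lens_cell [230. 217. 329. 336.] 0.8
```

View pics/w2.png

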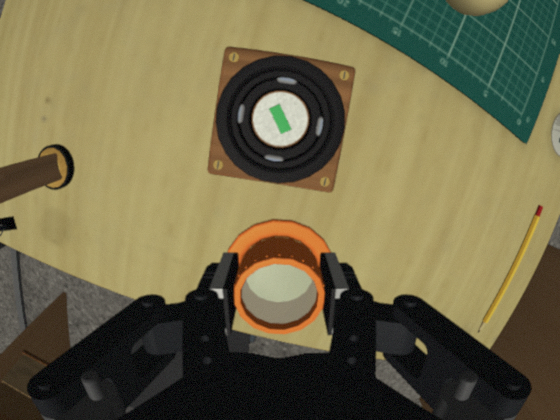

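The viewer shows as a clear circle at (281,118), radius about 64 px, with the label in its bore. The lens cell hangs level between the fingers at about (280,280), and the pusher's foot is at (57,167).

```bash
python3 - <<'E'
from h import *
s=get_state(); t=s['tcp_pos']; i=imaging.camera_info('wrist')
im=cv2.cvtColor(cv2.imread('pics/w2.png'),cv2.COLOR_BGR2RGB)
print(im[118,205:235].max(1).tolist())
print(im[50:62,281].max(1).tolist(), im[176:190,279].max(1).tolist())
for th in (45,50,55):
    m=black(im,th); m=cv2.morphologyEx(m,cv2.MORPH_OPEN,cv2.getStructuringElement(cv2.MORPH_ELLIPSE,(7,7)))
    b=blob(m,(207,46,356,195)); print(th,b,[(h,)+tuple(np.r_[fitxy('wrist',i,b,VIEW(h),(.6,-.04))].round(4)) for h in (.043,.047,.051,.055)])
# scene
j=imaging.camera_info('scene'); im2=cv2.cvtColor(cv2.imread('pics/scene0.png'),cv2.COLOR_BGR2RGB)
for th in (45,55,65):
    mm=black(im2,th); b=blob(mm,(225,185,292,245)) if mm[185:245,225:292].any() else None
    if b is not None: print('scene',b,[(h,)+tuple(np.r_[fitxy('scene',j,b,VIEW(h)+[(.042,.02)],(.6,-.04))].round(4)) for h in (.043,.047,.051,.055)])
# held lens, along tool x: top point of flange edge and bottom of collar rim, column 280
hs=cv2.cvtColor(im,cv2.COLOR_RGB2HSV); m=(hs[...,0]<16)&(hs[...,1]>130)
r=np.where(m[:,280])[0]; print('orange col',r.min(),r.max(), 'cols row 236',np.where(m[236,150:400])[0][[0,-1]]+150,'row 320',np.where(m[320,150:400])[0][[0,-1]]+150)
a=np.linspace(0,2*np.pi,181)
for off in (-.004,-.002,0,.002):
  for uz in (-.0061,):
    c=t+off*np.array([.957,.29,0]); P=lambda R,z:np.array([proj('wrist',(c[0]+R*np.cos(q),c[1]+R*np.sin(q),t[2]+uz+z),i) for q in a])
    F,C=P(.028,.004),P(.02,.029); print(off,'flange top',F[:,1].min().round(1),F[F[:,1].argmin(),0].round(1),'collar bottom',C[:,1].max().round(1),C[:,0].mean().round(1))
E
```

```text
[172, 171, 171, 173, 175, 176, 177, 174, 155, 128, 109, 55, 32, 33, 37, 40, 43, 37, 39, 45, 33, 31, 20, 21, 14, 20, 20, 33, 38, 39]
[171, 171, 160, 115, 90, 72, 43, 32, 29, 33, 32, 38] [39, 44, 38, 37, 42, 42, 53, 94, 139, 164, 165, 166, 163, 167]
45 [281.15726256 117.43777604 110.94793958] [(0.043, np.float64(0.6004), np.float64(-0.0416), np.float64(3.8708)), (0.047, np.float64(0.6004), np.float64(-0.0416), np.float64(5.9)), (0.051, np.float64(0.6005), np.float64(-0.0415), np.float64(8.0012)), (0.055, np.float64(0.6005), np.float64(-0.0415), np.float64(10.1782))]
50 [280.11895065 118.68862801 112.78624428] [(0.043, np.float64(0.5993), np.float64(-0.0412), np.float64(2.0081)), (0.047, np.float64(0.5994), np.float64(-0.0411), np.float64(4.0368)), (0.051, np.float64(0.5994), np.float64(-0.0411), np.float64(6.1376)), (0.055, np.float64(0.5995), np.float64(-0.0411), np.float64(8.3141))]
55 [279.9694926  118.81695561 113.14981642] [(0.043, np.float64(0.5992), np.float64(-0.0411), np.float64(1.6418)), (0.047, np.float64(0.5993), np.float64(-0.0411), np.float64(3.6706)), (0.051, np.float64(0.5993), np.float64(-0.041), np.float64(5.7712)), (0.055, np.float64(0.5994), np.float64(-0.041), np.float64(7.9477))]Traceback (most recent call last):
  File "<stdin>", line 12, in <module>
  File "h.py", line 28, in blob
    h=cv2.convexHull(c).astype(np.float32); M=cv2.moments(h); A=M['m00']; Pm=cv2.arcLength(h,True)
      ~~~~~~~~~~~~~~^^^
cv2.error: OpenCV(4.12.0) /io/opencv/modules/imgproc/src/convhull.cpp:143: error: (-215:Assertion failed) total >= 0 && (depth == CV_32F || depth == CV_32S) in function 'convexHull'
```

```bash
python3 - <<'E'
from h import *
s=get_state(); t=s['tcp_pos']; i=imaging.camera_info('wrist')
im=cv2.cvtColor(cv2.imread('pics/w2.png'),cv2.COLOR_BGR2RGB)
hs=cv2.cvtColor(im,cv2.COLOR_RGB2HSV); m=(hs[...,0]<16)&(hs[...,1]>130)
r=np.where(m[200:345,280])[0]+200; print('orange col',r.min(),r.max(), 'row 236',np.where(m[236,150:400])[0][[0,-1]]+150,'row 320',np.where(m[320,150:400])[0][[0,-1]]+150)
a=np.linspace(0,2*np.pi,181)
for off in (-.004,-.002,0,.002):
    c=t+off*np.array([.957,.29,0]); P=lambda R,z:np.array([proj('wrist',(c[0]+R*np.cos(q),c[1]+R*np.sin(q),t[2]-.0061+z),i) for q in a])
    F,C=P(.028,.004),P(.02,.029); print(off,'flange top',F[:,1].min().round(1),F[F[:,1].argmin(),0].round(1),'collar bottom',C[:,1].max().round(1),C[:,0].mean().round(1))
d=np.array([.5995,-.0412])-t[:2]; print('to viewer tool xy cm', 100*d@[.957,.29],100*d@[.29,-.957])
E
```

```text
orange col 220 333 row 236 [238 320] row 320 [245 314]
-0.004 flange top 222.0 281.5 collar bottom 336.7 281.0
-0.002 flange top 218.0 281.5 collar bottom 333.4 281.0
0 flange top 213.9 281.5 collar bottom 330.0 281.0
0.002 flange top 209.8 281.5 collar bottom 326.7 281.0
to viewer tool xy cm 7.106224404937373 0.029094011643850105
```

play_rows(
  moves=[
    {"claw": 3.0, "delta_pos": [5, 0.03, 0], "twist": 0},
    {"claw": 3.0, "delta_pos": [7.35, 0.03, 2], "twist": 0},
    {"claw": 3.0, "delta_pos": [7.35, 0.03, 5], "twist": 0},
    {"claw": 3.0, "delta_pos": [7.35, 0.03, 6.2], "twist": 0},
    {"claw": 3.0, "delta_pos": [7.35, 0.03, 6.2], "twist": 0},
    {"claw": 3.0, "delta_pos": [7.35, 0.03, 6.2], "twist": 0},
  ],
)

```text
clock: 5.9
tcp_pos: [0.6023, -0.0399, 0.0634]
orientation: [0.0, 0.989, 0.146, 0.001]
wrist_force: [-0.2, -0.6, -1.2]
finger_gap: 0.0388
```

play_rows(
  moves=[
    {"claw": 3.0, "delta_pos": [0, 0, 0.3], "twist": 0},
    {"claw": 3.0, "delta_pos": [0, 0, 0.5], "twist": 0},
    {"claw": 3.0, "delta_pos": [0, 0, 0.5], "twist": 0},
  ],
)

```text
clock: 6.28
tcp_pos: [0.6016, -0.0395, 0.0574]
orientation: [0.0, 0.989, 0.146, 0.0]
wrist_force: [0.0, 0.7, -0.4]
finger_gap: 0.0387
```

play_rows(
  moves=[
    {"claw": 3.0, "delta_pos": [0, 0.08, 0.2], "twist": 0},
    {"claw": 3.0, "delta_pos": [0, 0.08, 0.4], "twist": 0},
    {"claw": 3.0, "delta_pos": [0, 0.08, 0.4], "twist": 0},
  ],
)

```text
clock: 6.65
tcp_pos: [0.6017, -0.0402, 0.053]
orientation: [-0.0, 0.989, 0.146, -0.0]
wrist_force: [0.1, 0.3, -1.4]
finger_gap: 0.0391
```

play_rows(
  moves=[
    {"claw": 3.0, "delta_pos": [0, 0, 0.2], "twist": 0},
    {"claw": 3.0, "delta_pos": [0, 0, 0.2], "twist": 0},
  ],
)

```text
clock: 6.9
tcp_pos: [0.6018, -0.0402, 0.0511]
orientation: [-0.0, 0.989, 0.146, -0.0]
wrist_force: [-0.8, 0.2, -0.7]
finger_gap: 0.0388
```

play_rows(
  moves=[
    {"claw": 3.0, "delta_pos": [0, 0, 0.2], "twist": 0},
    {"claw": 3.0, "delta_pos": [0, 0, 0.2], "twist": 0},
  ],
)

```text
clock: 7.15
tcp_pos: [0.6018, -0.0402, 0.0491]
orientation: [-0.0, 0.989, 0.146, -0.0]
wrist_force: [0.3, -1.0, -0.0]
finger_gap: 0.0389
```

play_rows(
  moves=[
    {"claw": 3.0, "delta_pos": [0, 0, 0.15], "twist": 0},
    {"claw": 3.0, "delta_pos": [0, 0, 0.15], "twist": 0},
  ],
)

```text
clock: 7.4
tcp_pos: [0.6021, -0.0405, 0.0479]
orientation: [0.0, 0.989, 0.146, 0.0]
wrist_force: [0.1, -1.0, 0.5]
finger_gap: 0.0392
```

play_rows(
  moves=[
    {"claw": 3.0, "delta_pos": [0, 0, 0.15], "twist": 0},
    {"claw": 3.0, "delta_pos": [0, 0, 0.15], "twist": 0},
  ],
)

```text
clock: 7.65
tcp_pos: [0.6023, -0.0408, 0.0469]
orientation: [0.001, 0.989, 0.146, 0.0]
wrist_force: [-1.1, -1.5, 4.6]
finger_gap: 0.0391
```

```bash
python3 - <<'E'
from h import *
snap('wrist','w3.png');s=get_state();print(s['wrist_force'],s['ft_torque'],s['tcp_pos'])
E
```

```text
[-0.40916758 -2.83758391  3.51983062] [-0.40117688  0.19679007  0.03518023] [ 0.6023389  -0.0407346   0.04690445]
```

View pics/w3.png

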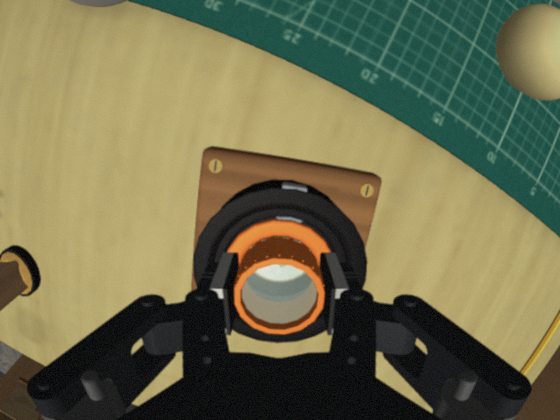

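The lens cell sits inside the rim (195–367 px, flange centred near 280). The wrist reads about 3.5 N upward and 2.8 N toward −y, so I'll relax it sideways.

play_rows(
  moves=[
    {"claw": 3.0, "delta_pos": [0, 0.12, 0], "twist": 0},
    {"claw": 3.0, "delta_pos": [0, 0.12, 0], "twist": 0},
  ],
)

```text
clock: 7.95
tcp_pos: [0.6024, -0.0412, 0.0468]
orientation: [-0.0, 0.989, 0.146, 0.0]
wrist_force: [-1.5, 0.4, 5.5]
finger_gap: 0.039
```

```bash
python3 - <<'E'
from h import *
s=get_state();print(s['wrist_force'],s['ft_torque'],s['tcp_pos'])
E
```

```text
[-1.50712242  0.38671852  5.50687084] [-0.00148623  0.27589987  0.0085855 ] [ 0.60243209 -0.04124561  0.04679946]
```

play_rows(
  moves=[
    {"claw": 3.0, "delta_pos": [-0.1, 0.0, 0], "twist": 0},
    {"claw": 3.0, "delta_pos": [-0.1, 0.0, 0], "twist": 0},
  ],
)

```text
clock: 8.2
tcp_pos: [0.6021, -0.0414, 0.0469]
orientation: [-0.0, 0.989, 0.147, 0.001]
wrist_force: [-1.1, 1.3, 5.8]
finger_gap: 0.0385
```

```bash
python3 - <<'E'
from h import *
s=get_state();print(s['wrist_force'],s['ft_torque'],s['tcp_pos'])
E
```

```text
[-1.07589092  1.29607055  5.82610497] [ 0.16042825  0.00549127 -0.04576141] [ 0.60205432 -0.0414007   0.04688938]
```

play_rows(
  moves=[
    {"claw": 3.0, "delta_pos": [0, 0, -0.06], "twist": 0},
    {"claw": 5.0, "delta_pos": [0, 0, -0.06], "twist": 0},
    {"claw": 8.5, "delta_pos": [0, 0, -0.06], "twist": 0},
    {"claw": 8.5, "delta_pos": [0, 0, -0.06], "twist": 0},
    {"claw": 8.5, "delta_pos": [0, 0, -0.5], "twist": 0},
    {"claw": 8.5, "delta_pos": [0, 0, -4], "twist": 0},
    {"claw": 8.5, "delta_pos": [-3, 0, -9], "twist": 0},
    {"claw": 8.5, "delta_pos": [-7, 0, -12], "twist": 0},
    {"claw": 8.5, "delta_pos": [-7, 0, -12], "twist": 0},
    {"claw": 8.5, "delta_pos": [-7, 0, -12], "twist": 0},
  ],
)

```text
clock: 9.45
tcp_pos: [0.5347, -0.062, 0.1664]
orientation: [0.0, 0.989, 0.146, 0.001]
wrist_force: [0.4, 0.3, -0.8]
finger_gap: 0.0848
```

```bash
python3 - <<'E'
from h import *
s=get_state();print(s['tcp_pos'].round(4)); i=imaging.camera_info('wrist')
im=snap('wrist','w4.png')
for n in ('pusher','lens_cell'):
    for d in spotter.spot_in('wrist',n)[:1]: print(n,np.round(d['extent']),d['conf'])
hs=cv2.cvtColor(im,cv2.COLOR_RGB2HSV); m=((hs[...,0]<16)&(hs[...,1]>140)).astype(np.uint8)
e=np.array(d['extent']); b=blob(m,e+[-4,-4,4,4]); print(b)
for uz in (.035,.039,.043): print(uz,fitxy('wrist',i,b,[(r,z+uz) for r,z in LENS],(.6,-.04)))
E
```

```text
[ 0.5347 -0.062   0.1664]
pusher [  4. 141.  93. 198.] 0.74
lens_cell [244.  87. 310. 158.] 0.84
[278.13455898 122.22648282  62.59070054]
0.035 (array([ 0.59906865, -0.04115533]), np.float64(-2.64042345875))
0.039 (array([ 0.5991511, -0.0411366]), np.float64(-1.7442713916729105))
0.043 (array([ 0.59923352, -0.04111787]), np.float64(-0.8210215035413313))
```

View pics/w4.png

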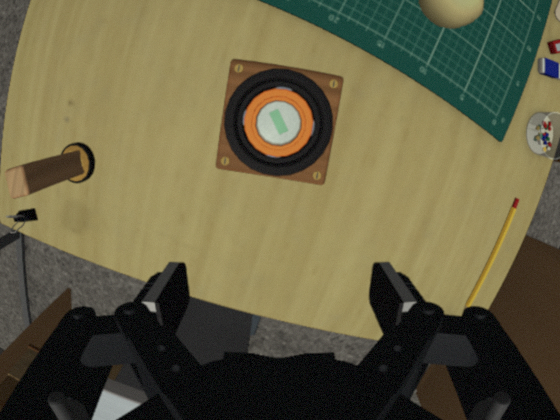

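The lens cell lies in the mouth at (278,122), concentric with the rim and apparently level. The pusher is at (80,162), its handle leaning left by perspective. Next I go to look at the pusher from above.

play_rows(
  moves=[
    {"claw": 8.5, "delta_pos": [-1, -5, -4], "twist": 0},
    {"claw": 8.5, "delta_pos": [-1.5, -11, -4], "twist": 0},
    {"claw": 8.5, "delta_pos": [-2, -16, -4], "twist": 0},
    {"claw": 8.5, "delta_pos": [-2.5, -20, -4], "twist": 0},
    {"claw": 8.5, "delta_pos": [-2.5, -21.8, -4], "twist": 0},
    {"claw": 8.5, "delta_pos": [-2.5, -21.8, -4], "twist": 0},
    {"claw": 8.5, "delta_pos": [-2.5, -21.8, -4], "twist": 0},
  ],
)

```text
clock: 10.48
tcp_pos: [0.4475, 0.1392, 0.2056]
orientation: [0.0, 0.989, 0.146, -0.001]
wrist_force: [-0.6, -0.9, -0.5]
finger_gap: 0.0851
```

```bash
python3 - <<'E'
from h import *
s=get_state();print(s['tcp_pos'].round(4),s['joint_pos'].round(2)); i=imaging.camera_info('wrist')
print('pred top',proj('wrist',(.505,.156,.105),i),'foot',proj('wrist',(.505,.156,.0),i))
im=snap('wrist','w5.png')
for n in ('pusher',):
    for d in spotter.spot_in('wrist',n)[:1]: print(n,np.round(d['extent']),d['conf'])
e=np.array(d['extent']).astype(int)+[-15,-15,15,15]; e=np.clip(e,0,[560,420,560,420])
c=cv2.resize(cv2.cvtColor(im[e[1]:e[3],e[0]:e[2]],cv2.COLOR_RGB2BGR),None,fx=4,fy=4,interpolation=cv2.INTER_CUBIC)
print(e,c.shape); cv2.imwrite('pics/w5c.png',c[:600,:800])
E
```

```text
[0.4475 0.1392 0.2056] [ 0.13  0.12 -0.26  1.19 -0.    2.98]
pred top (np.float64(280.78795311043285), np.float64(133.16523255511868)) foot (np.float64(280.1678216650333), np.float64(127.59568209372664))
pusher [257. 103. 297. 148.] 0.62
[242  88 312 162] (296, 280, 3)
```

View pics/w5c.png

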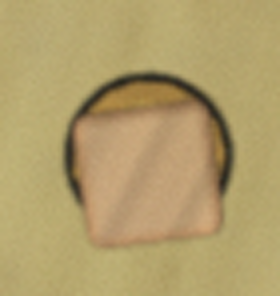

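The crop shows the handle top square. Its corners are at crop (77,115), (207,98), (222,230) and (93,248), so it is turned about 7° against the tool axes.

```bash
python3 - <<'E'
from h import *
s=get_state(); t=s['tcp_pos']; i=imaging.camera_info('wrist')
C=np.array([at_z('wrist',u/4+242,v/4+88,.105,i) for u,v in ((77,115),(207,98),(222,230),(93,248))])[:,:2]
print(C.round(4),C.mean(0).round(4),np.linalg.norm(np.diff(C,axis=0),axis=1))
for k in range(3):
    e=C[k+1]-C[k]; print(np.degrees(np.arctan2(e@[.29,-.957],e@[.957,.29]))) # angle in tool frame (x->y)
d=C.mean(0)-t[:2]; print('tool', d@[.957,.29]*100,d@[.29,-.957]*100)
print('rim circ', fitxy('wrist',i,blob(black(cv2.cvtColor(cv2.imread('pics/w5.png'),cv2.COLOR_BGR2RGB),50),(250,95,306,150)),[(.022,0),(.022,.01),(.013,.105)],(.505,.156)))
E
```

```text
[[0.5129 0.173 ]
 [0.5228 0.1508]
 [0.4999 0.1408]
 [0.4896 0.163 ]] [0.5063 0.1569] [0.02427236 0.02500191 0.02443769]
82.5934026699825
173.30932154760848
-97.98300685248361
tool 6.1367289854335265 -0.029734081049337672Traceback (most recent call last):
  File "<stdin>", line 8, in <module>
  File "h.py", line 28, in blob
    h=cv2.convexHull(c).astype(np.float32); M=cv2.moments(h); A=M['m00']; Pm=cv2.arcLength(h,True)
      ~~~~~~~~~~~~~~^^^
cv2.error: OpenCV(4.12.0) /io/opencv/modules/imgproc/src/convhull.cpp:143: error: (-215:Assertion failed) total >= 0 && (depth == CV_32F || depth == CV_32S) in function 'convexHull'
```

play_rows(
  moves=[
    {"claw": 8.5, "delta_pos": [4, -0.03, 0], "twist": -4},
    {"claw": 8.5, "delta_pos": [6.14, -0.03, 4], "twist": -7.3},
    {"claw": 8.5, "delta_pos": [6.14, -0.03, 9], "twist": -7.3},
    {"claw": 8.5, "delta_pos": [6.14, -0.03, 13.5], "twist": -7.3},
    {"claw": 8.5, "delta_pos": [6.14, -0.03, 15], "twist": -7.3},
    {"claw": 8.5, "delta_pos": [6.14, -0.03, 15], "twist": -7.3},
    {"claw": 2, "delta_pos": [6.14, -0.03, 15], "twist": -7.3},
    {"claw": 1.5, "delta_pos": [6.14, -0.03, 15], "twist": -7.3},
    {"claw": 1.5, "delta_pos": [6.14, -0.03, 15], "twist": -7.3},
    {"claw": 1.5, "delta_pos": [6.14, -0.03, 15], "twist": -7.3},
    {"claw": 1.5, "delta_pos": [6.14, -0.03, 15], "twist": -7.3},
    {"claw": 1.5, "delta_pos": [6.14, -0.03, 15], "twist": -7.3},
  ],
  force=90,
)

```text
clock: 12.08
tcp_pos: [0.507, 0.1577, 0.0575]
orientation: [0.0, 0.978, 0.209, 0.001]
wrist_force: [0.4, -0.0, 5.3]
finger_gap: 0.0252
```

```bash
python3 - <<'E'
from h import *
s=get_state();print(s)
from scipy.spatial.transform import Rotation as R
print(R.from_quat(s['orientation'][[1,2,3,0]]).as_matrix().round(4))
E
```

```text
{'clock': 12.075, 'joint_pos': array([ 1.50365471e-01,  3.45872318e-01, -3.58606691e-01,  8.63832499e-01,
       -1.70079570e-04,  2.87070595e+00]), 'qvel': array([ 0.00174391, -0.00067443,  0.00166122,  0.00088253, -0.00155246,
       -0.00026937]), 'tau': array([ 1.53272641e-01, -4.22818530e+01,  2.34063792e+01, -1.16056767e-01,
        2.26769701e-02,  3.67640576e-03]), 'tcp_pos': array([0.50700303, 0.1576769 , 0.05745287]), 'orientation': array([1.59708385e-04, 9.77899473e-01, 2.09071925e-01, 1.23503237e-03]), 'wrist_force': array([ 0.43980469, -0.02073864,  5.28341198]), 'ft_torque': array([-0.01501088,  0.05330491,  0.00130627]), 'finger_gap': 0.025204113617056812}
[[ 9.126e-01  4.089e-01  2.500e-03]
 [ 4.089e-01 -9.126e-01  2.000e-04]
 [ 2.300e-03  8.000e-04 -1.000e+00]]
```

play_rows(
  moves=[
    {"claw": 1.5, "delta_pos": [0, 0, -1], "twist": 0},
    {"claw": 1.5, "delta_pos": [0, 0, -6], "twist": 0},
    {"claw": 1.5, "delta_pos": [0, 2, -10], "twist": 0},
    {"claw": 1.5, "delta_pos": [0.1, 7, -10], "twist": 0},
    {"claw": 1.5, "delta_pos": [0.2, 12, -10], "twist": 0},
    {"claw": 1.5, "delta_pos": [0.3, 17, -10], "twist": 0},
    {"claw": 1.5, "delta_pos": [0.4, 20.5, -10], "twist": 0},
    {"claw": 1.5, "delta_pos": [0.4, 21.9, -10], "twist": 0},
    {"claw": 1.5, "delta_pos": [0.4, 21.9, -10], "twist": 0},
    {"claw": 1.5, "delta_pos": [0.4, 21.9, -10], "twist": 0},
  ],
)

```text
clock: 13.32
tcp_pos: [0.5983, -0.0394, 0.1562]
orientation: [-0.0, 0.978, 0.21, -0.0]
wrist_force: [-0.2, -0.1, -0.6]
finger_gap: 0.0248
```

```bash
python3 - <<'E'
from h import *
s=get_state();t=s['tcp_pos'];print(t.round(4),s['wrist_force'].round(2),s['finger_gap'])
d=np.array([.6002,-.0408])-t[:2]; print('tool cm',100*d@[.9126,.4089],100*d@[.4089,-.9126])
i=imaging.camera_info('scene'); im=snap('scene')
u,v=map(int,proj('scene',(.6,-.041,.08),i)); c=im[max(v-75,0):v+75,u-75:u+75]
cv2.imwrite('pics/s1.png',cv2.resize(cv2.cvtColor(c,cv2.COLOR_RGB2BGR),None,fx=4,fy=4,interpolation=cv2.INTER_CUBIC))
E
```

```text
[ 0.5983 -0.0394  0.1562] [-0.15 -0.07 -0.62] 0.024834018221129423
tool cm 0.11412964145815836 0.20103717390873074
```

View pics/s1.png

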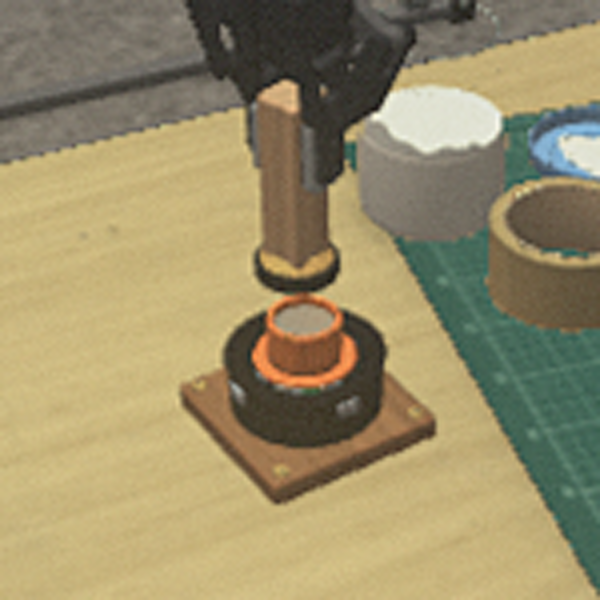

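The lens cell lies level, its flange flush with the rim at about (305,360). The pusher hangs upright above it at (297,265).

play_rows(
  moves=[
    {"claw": 1.5, "delta_pos": [0.1, 0.2, 1.2], "twist": 0},
    {"claw": 1.5, "delta_pos": [0.1, 0.2, 2.2], "twist": 0},
    {"claw": 1.5, "delta_pos": [0.1, 0.2, 2.3], "twist": 0},
    {"claw": 1.5, "delta_pos": [0.1, 0.2, 2.3], "twist": 0},
  ],
)

```text
clock: 13.88
tcp_pos: [0.6007, -0.042, 0.133]
orientation: [-0.0, 0.978, 0.209, -0.0]
wrist_force: [-0.6, 0.1, -1.7]
finger_gap: 0.0248
```

play_rows(
  moves=[
    {"claw": 1.5, "delta_pos": [0, 0, 0.2], "twist": 0},
    {"claw": 1.5, "delta_pos": [0, 0, 0.3], "twist": 0},
    {"claw": 1.5, "delta_pos": [0, 0, 0.3], "twist": 0},
  ],
)

```text
clock: 14.25
tcp_pos: [0.6009, -0.0422, 0.1303]
orientation: [0.0, 0.978, 0.209, 0.0]
wrist_force: [-0.4, 0.0, -1.2]
finger_gap: 0.025
```

play_rows(
  moves=[
    {"claw": 1.5, "delta_pos": [0, -0.1, 0.15], "twist": 0},
    {"claw": 1.5, "delta_pos": [0, -0.1, 0.25], "twist": 0},
    {"claw": 1.5, "delta_pos": [0, -0.1, 0.25], "twist": 0},
  ],
)

```text
clock: 14.62
tcp_pos: [0.6004, -0.0412, 0.1277]
orientation: [0.0, 0.978, 0.209, -0.0]
wrist_force: [0.2, 0.1, -1.8]
finger_gap: 0.0251
```

play_rows(
  moves=[
    {"claw": 1.5, "delta_pos": [0, 0, 0.1], "twist": 0},
    {"claw": 1.5, "delta_pos": [0, 0, 0.2], "twist": 0},
    {"claw": 1.5, "delta_pos": [0, 0, 0.2], "twist": 0},
  ],
)

```text
clock: 15.0
tcp_pos: [0.6009, -0.0413, 0.1271]
orientation: [0.0, 0.978, 0.209, 0.001]
wrist_force: [-2.2, 0.1, 5.7]
finger_gap: 0.0251
```

play_rows(
  moves=[
    {"claw": 1.5, "delta_pos": [0, 0, 0.1], "twist": 0},
    {"claw": 1.5, "delta_pos": [0, 0, 0.2], "twist": 0},
    {"claw": 1.5, "delta_pos": [0, 0, 0.2], "twist": 0},
  ],
)

```text
clock: 15.38
tcp_pos: [0.6009, -0.0413, 0.1247]
orientation: [0.0, 0.978, 0.209, 0.001]
wrist_force: [-0.5, 0.2, 2.5]
finger_gap: 0.0253
```

play_rows(
  moves=[
    {"claw": 1.5, "delta_pos": [0, 0, 0.1], "twist": 0},
    {"claw": 1.5, "delta_pos": [0, 0, 0.1], "twist": 0},
  ],
)

```text
clock: 15.62
tcp_pos: [0.6002, -0.0412, 0.1222]
orientation: [-0.0, 0.978, 0.209, -0.0]
wrist_force: [-0.8, -0.3, -1.3]
finger_gap: 0.0247
```

play_rows(
  moves=[
    {"claw": 1.5, "delta_pos": [0, 0, 0.1], "twist": 0},
    {"claw": 1.5, "delta_pos": [0, 0, 0.2], "twist": 0},
    {"claw": 1.5, "delta_pos": [0, 0, 0.2], "twist": 0},
  ],
)

```text
clock: 16.0
tcp_pos: [0.6002, -0.0412, 0.1203]
orientation: [-0.0, 0.978, 0.209, -0.0]
wrist_force: [0.1, -0.1, -2.1]
finger_gap: 0.0251
```

play_rows(
  moves=[
    {"claw": 1.5, "delta_pos": [0, 0, 0.1], "twist": 0},
    {"claw": 1.5, "delta_pos": [0, 0, 0.2], "twist": 0},
    {"claw": 1.5, "delta_pos": [0, 0, 0.2], "twist": 0},
  ],
)

```text
clock: 16.38
tcp_pos: [0.6004, -0.0412, 0.1187]
orientation: [0.0, 0.978, 0.209, -0.0]
wrist_force: [-1.2, 0.3, -1.0]
finger_gap: 0.0248
```

play_rows(
  moves=[
    {"claw": 1.5, "delta_pos": [0, 0, 0.1], "twist": 0},
    {"claw": 1.5, "delta_pos": [0, 0, 0.15], "twist": 0},
    {"claw": 1.5, "delta_pos": [0, 0, 0.15], "twist": 0},
  ],
)

```text
clock: 16.75
tcp_pos: [0.6006, -0.0412, 0.1178]
orientation: [0.0, 0.978, 0.209, 0.0]
wrist_force: [-1.0, 0.1, 3.4]
finger_gap: 0.0251
```

play_rows(
  moves=[
    {"claw": 1.5, "delta_pos": [0, 0, 0.1], "twist": 0},
    {"claw": 1.5, "delta_pos": [0, 0, 0.1], "twist": 0},
  ],
)

```text
clock: 17.0
tcp_pos: [0.6007, -0.0412, 0.1178]
orientation: [0.0, 0.978, 0.209, 0.001]
wrist_force: [-3.6, 0.3, 9.6]
finger_gap: 0.0249
```

play_rows(
  moves=[
    {"claw": 1.5, "delta_pos": [0, 0, 0.1], "twist": 0},
    {"claw": 1.5, "delta_pos": [0, 0, 0.1], "twist": 0},
  ],
)

```text
clock: 17.25
tcp_pos: [0.6007, -0.0412, 0.1177]
orientation: [0.0, 0.978, 0.209, 0.001]
wrist_force: [-4.4, 0.8, 14.1]
finger_gap: 0.0249
```

play_rows(
  moves=[
    {"claw": 1.5, "delta_pos": [0, 0, 0.06], "twist": 0},
    {"claw": 1.5, "delta_pos": [0, 0, 0.06], "twist": 0},
    {"claw": 1.5, "delta_pos": [0, 0, 0.06], "twist": 0},
  ],
)

```text
clock: 17.62
tcp_pos: [0.6007, -0.0412, 0.1177]
orientation: [0.001, 0.978, 0.209, 0.001]
wrist_force: [-5.0, 0.4, 18.8]
finger_gap: 0.025
```

play_rows(
  moves=[
    {"claw": 1.5, "delta_pos": [0, 0, 0.03], "twist": 0},
    {"claw": 1.5, "delta_pos": [0, 0, 0.03], "twist": 0},
    {"claw": 1.5, "delta_pos": [0, 0, 0.03], "twist": 0},
  ],
)

```text
clock: 18.0
tcp_pos: [0.6008, -0.0412, 0.1177]
orientation: [0.001, 0.978, 0.209, 0.001]
wrist_force: [-6.6, 1.3, 19.7]
finger_gap: 0.0247
```

play_rows(
  moves=[
    {"claw": 1.5, "delta_pos": [0, 0, -0.4], "twist": 0},
    {"claw": 1.5, "delta_pos": [0, 0, -1], "twist": 0},
    {"claw": 1.5, "delta_pos": [0, 0, -4], "twist": 0},
    {"claw": 1.5, "delta_pos": [0, 0, -5], "twist": 0},
    {"claw": 1.5, "delta_pos": [0, 0, -5], "twist": 0},
  ],
)

```text
clock: 18.62
tcp_pos: [0.6011, -0.0413, 0.1648]
orientation: [0.0, 0.978, 0.209, 0.001]
wrist_force: [-0.3, 0.3, -1.5]
finger_gap: 0.025
```

```bash
python3 - <<'E'
from h import *
s=get_state();t=s['tcp_pos'];print(t.round(4),s['wrist_force'].round(2),s['orientation'].round(4))
d=np.array([.507,.1577])-t[:2]; print('to pusher place, tool cm',100*d@[.9126,.4089],100*d@[.4089,-.9126], 'down',(t[2]-.0575)*100)
i=imaging.camera_info('scene'); im=snap('scene')
u,v=map(int,proj('scene',(.6,-.041,.08),i)); c=im[max(v-75,0):v+75,u-75:u+75]
cv2.imwrite('pics/s2.png',cv2.resize(cv2.cvtColor(c,cv2.COLOR_RGB2BGR),None,fx=4,fy=4,interpolation=cv2.INTER_CUBIC))
E
```

```text
[ 0.6011 -0.0413  0.1648] [-0.33  0.31 -1.53] [4.000e-04 9.779e-01 2.091e-01 7.000e-04]
to pusher place, tool cm -0.4461831313099564 -22.011812800391237 down 10.725296856225604
```

View pics/s2.png

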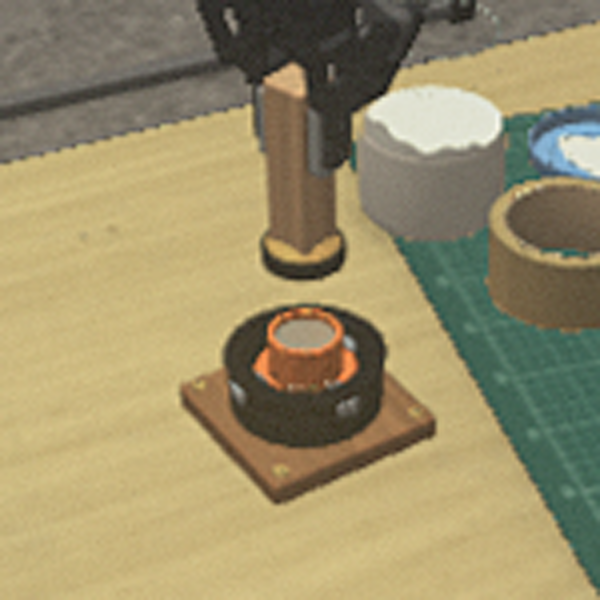

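The lens cell is sunk level into the bore at (305,350), with the catches over its flange. The pusher is still straight in the grip. Now I take it back.

play_rows(
  moves=[
    {"claw": 1.5, "delta_pos": [0, -5, 0], "twist": 0},
    {"claw": 1.5, "delta_pos": [-0.1, -10, 0], "twist": 0},
    {"claw": 1.5, "delta_pos": [-0.3, -15, 0], "twist": 0},
    {"claw": 1.5, "delta_pos": [-0.45, -19, 0], "twist": 0},
    {"claw": 1.5, "delta_pos": [-0.45, -22, 2], "twist": 0},
    {"claw": 1.5, "delta_pos": [-0.45, -22, 6], "twist": 0},
    {"claw": 1.5, "delta_pos": [-0.45, -22, 9], "twist": 0},
    {"claw": 1.5, "delta_pos": [-0.45, -22, 10.3], "twist": 0},
    {"claw": 1.5, "delta_pos": [-0.45, -22, 10.3], "twist": 0},
    {"claw": 1.5, "delta_pos": [-0.45, -22, 10.3], "twist": 0},
  ],
)

```text
clock: 19.92
tcp_pos: [0.5073, 0.1577, 0.0623]
orientation: [0.0, 0.978, 0.209, 0.001]
wrist_force: [1.1, 0.0, -1.0]
finger_gap: 0.0249
```

play_rows(
  moves=[
    {"claw": 1.5, "delta_pos": [0, 0, 0.1], "twist": 0},
    {"claw": 1.5, "delta_pos": [0, 0, 0.2], "twist": 0},
    {"claw": 1.5, "delta_pos": [0, 0, 0.2], "twist": 0},
  ],
)

```text
clock: 20.3
tcp_pos: [0.5066, 0.1577, 0.0596]
orientation: [0.0, 0.978, 0.209, 0.0]
wrist_force: [0.2, -0.4, -0.9]
finger_gap: 0.0253
```

play_rows(
  moves=[
    {"claw": 1.5, "delta_pos": [0, 0, 0.1], "twist": 0},
    {"claw": 1.5, "delta_pos": [0, 0, 0.2], "twist": 0},
    {"claw": 1.5, "delta_pos": [0, 0, 0.2], "twist": 0},
  ],
)

```text
clock: 20.68
tcp_pos: [0.5065, 0.1577, 0.0575]
orientation: [0.0, 0.978, 0.209, 0.0]
wrist_force: [-1.2, -0.6, 0.7]
finger_gap: 0.0251
```

play_rows(
  moves=[
    {"claw": 1.5, "delta_pos": [0, 0, 0.05], "twist": 0},
    {"claw": 1.5, "delta_pos": [0, 0, 0.05], "twist": 0},
  ],
)

```text
clock: 20.92
tcp_pos: [0.5065, 0.1577, 0.0575]
orientation: [0.0, 0.978, 0.209, 0.0]
wrist_force: [-2.0, -0.6, 5.4]
finger_gap: 0.0252
```

On the desk; release and lift clear.

play_rows(
  moves=[
    {"claw": 3.5, "delta_pos": [0, 0, 0], "twist": 0},
    {"claw": 8.5, "delta_pos": [0, 0, 0], "twist": 0},
    {"claw": 8.5, "delta_pos": [0, 0, 0], "twist": 0},
    {"claw": 8.5, "delta_pos": [0, 0, 0], "twist": 0},
    {"claw": 8.5, "delta_pos": [0, 0, -2], "twist": 0},
    {"claw": 8.5, "delta_pos": [0, 0, -7], "twist": 0},
    {"claw": 8.5, "delta_pos": [-1, 0, -13], "twist": 0},
    {"claw": 8.5, "delta_pos": [-6, 0, -15], "twist": 0},
    {"claw": 8.5, "delta_pos": [-8, 0, -15], "twist": 0},
    {"claw": 8.5, "delta_pos": [-8, 0, -15], "twist": 0},
  ],
)

```text
clock: 22.18
tcp_pos: [0.4326, 0.1247, 0.2075]
orientation: [0.0, 0.978, 0.209, 0.0]
wrist_force: [0.0, -0.0, 0.6]
finger_gap: 0.0848
```

```bash
python3 - <<'E'
from h import *
s=get_state();print(s['tcp_pos'].round(4),s['finger_gap'])
a=snap('scene'); b=snap('wrist')
im=np.hstack([cv2.resize(a[120:320,130:400],(400,296)),cv2.resize(b,(395,296))])
cv2.imwrite('pics/end.png',cv2.cvtColor(im,cv2.COLOR_RGB2BGR))
E
```

```text
[0.4326 0.1247 0.2075] 0.08478491774244737
```

View pics/end.png

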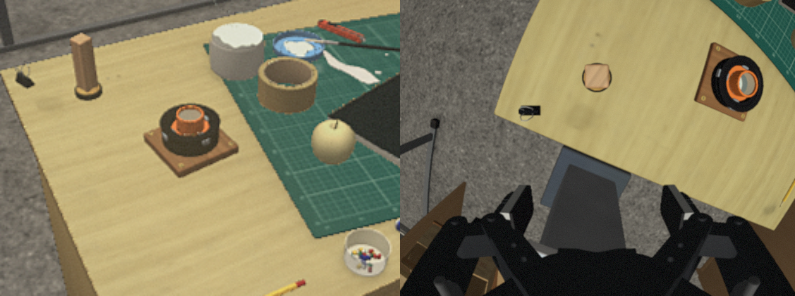

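The pusher stands upright at (88,70) in the left half, the lens cell sits home in the viewer at (190,125), and the bystanders are where they were.

```bash
python3 -c "
from workcell import env; print(env.hand_in())"
```

```text
the job is handed in; nothing more can be done
None
```

The job is handed in at about 22 s on the clock, with every check I made passing; `hand_in` gives no verdict.

- **Setting the lens cell:** I set it into the mouth and let go. The wrist camera then showed it centred, and the scene camera showed it level, its flange flush with the rim.
- **Pressing it home:** It snapped past the catches under the pusher and stopped hard about 10 mm lower. I pressed it there with 19.7 N at the wrist, about 21 N with the pusher's weight. With the extra fifth the foot may carry, that is 25 N at most. The highest wrist reading I saw at the end of any move was 19.7 N; forces in between moves were not shown.
- **Final state:** The last pictures show the lens cell level and home. The pusher stands upright on its old spot, released. The gripper is clear, and the bystanders in view (glue jar, tape roll, apple, pin cup) look unmoved by eye.
- **Checks that disagreed:**
    - Going in, the lens cell first met the mouth off-centre, with about 3 N sideways, so I shifted it about 1 mm each way before letting go.
    - The camera estimate of the rim height was inconsistent, so I found the resting height by contact instead.

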